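# Pop out the red sauce cup and stop it with the other finger

## Task

With one fingertip press down the yellow plunger beside the lane that holds the cup of red sauce, so that the cup pops out of its pocket, and with the other finger stop the cup on the sloping chute before it slides off the end. Do not lift or carry any cup, and leave the green cup in its pocket and the beige cup and the tomato bowl where they are. Finish while holding: the plunger still pressed right down and the red cup resting still against the finger on the chute.

Things in the scene. Friction and masses are not known exactly. Their poses are not given: they have to be found in the camera images.
- dispenser: Fixed white and steel two-lane sauce cup dispenser, 225 x 244 x 104 mm (tallest at its back, own x over 104 mm). Origin: on the worktop, midway between the lanes; own z up, +y its left, -x the way cups come out (toward the robot, turned up to 23 degrees). Lanes centred on own y = +32 (left) and -32 mm (right), 60 mm wide inside; outside each lane is its yellow plunger
- cup_red: steel sauce cup of dark red sauce, 55 mm across the rim, 42 mm across the base, 32 mm high, about 0.1 kg; stands in the left or the right lane's pocket (own x = +75 mm of the dispenser). Origin: centre of its underside
- cup_green: the same cup with green sauce, in the other pocket. Origin: centre of its underside
- cup_beige: the same kind of cup with beige sauce, loose on the worktop to the right of the dispenser. Origin: centre of its underside
- tomato_bowl: white bowl of small tomatoes, 116 mm across, 64 mm high, loose on the worktop to the right. Origin: centre of its underside
- chute_top (a point): Midway between the lanes where the level pocket floors meet the chutes (dispenser's x = +63 mm, 72 mm up). x axis up the slope, z axis normal to the chute. From here the slippery chutes fall 18 degrees (0.325 mm per mm) to open ends at x = -85 mm, 24 mm up. Lane walls: steel, 4 mm thick, 16 mm above the chute, 20 mm above the pocket floor
- plunger_left (a joint): travel of the left lane's spring plunger, m: 0 up, 0.010 fully down; springs back when let go. Needs 1 N at the top, about 5 N fully down. Pressing drives that lane's pusher 3.5 times as far toward own -x; at 3 to 6 mm of travel the cup goes over the edge and slides by itself down the chute and off its end, in under a second, unless something blocks it
- press_left (a point): centre of the top of the left plunger's yellow cap (dark pad; 40 mm along own x, 36 along own y); in the dispenser's frame x = -30, y = +96 mm, 64 mm above the worktop when up. Moves straight down with the plunger; the white housing round it is 46 mm high
- stripe_left (a point): centre of the orange stripe across the left lane's chute, on its surface (dispenser's x = -30, y = +32 mm, 42 mm above the worktop), beside the left plunger, 64 mm from its centre. A fingertip here, level with one that holds the plunger fully down, is 12 mm above the chute and blocks the cup
- plunger_right (a joint): travel of the right lane's spring plunger, m: 0 up, 0.010 fully down; springs back when let go. Needs 1 N at the top, about 5 N fully down. Pressing drives that lane's pusher 3.5 times as far toward own -x; at 3 to 6 mm of travel the cup goes over the edge and slides by itself down the chute and off its end, in under a second, unless something blocks it
- press_right (a point): centre of the top of the right plunger's yellow cap (dark pad; 40 mm along own x, 36 along own y); in the dispenser's frame x = -30, y = -96 mm, 64 mm above the worktop when up. Moves straight down with the plunger; the white housing round it is 46 mm high
- stripe_right (a point): centre of the orange stripe across the right lane's chute, on its surface (dispenser's x = -30, y = -32 mm, 42 mm above the worktop), beside the right plunger, 64 mm from its centre. A fingertip here, level with one that holds the plunger fully down, is 12 mm above the chute and blocks the cup

How it is judged:
By the outcome, as a careful person would: the job done as asked, in the order asked, and still so for the second after the job is handed in, while the arm keeps its last pose, push and grip.
It also fails if it takes over 32 s, if anything falls off the work surface, if the arm or the gripper's body presses on something with over 40 N, if the wrist force passes 120 N, or if a joint passes its speed limit or range.

## Robot

A 6-joint arm with a two-finger parallel gripper is mounted at the origin on a cart in front of the work surface, level with it; the furniture and walls round the work are solid. World frame = base frame: x ahead of the robot, y to its left, z up, the work surface at z = 0. Lengths are in m, angles in degrees, forces in N, time in s.
With the tool pointing down it reaches from about 0.4 to 0.825 m from the base axis. Payload 7 kg.
Tool frame: the origin (TCP) lies between the finger pads; the fingertips stand 25 mm ahead of it and the grasp point (between the pads) lies 6 mm ahead of it; z points along the fingers, y is the line along which they close (so a half turn about z gives the same grasp; the last joint's range is limited). The gripper opens to 88 mm and grips with 3 to 60 N. Pads are 19 mm wide; open, the fingers measure 130 mm over their backs; the gripper's body (78 mm by 193 mm) begins 47 mm behind the grasp point.
Start: joints at [-52.649, 20.546, 0.682, 0, -70.136, -16.507], TCP at [0.24, -0.631, 0.252] pointing down, gripper open.
Joint ranges: [-176.03, 176.03], [-82.01, 121.73], [-58.28, 71.71], [-173.87, 95.51], [-174.79, -0.11], [-173.66, 173.66]. Speed limits (degrees/s): [136.94, 136.94, 172.46, 180, 180, 180].

## Interface

Orientations are given as [roll, pitch, yaw] about the fixed x, y, z axes, in that order (R = Rz(yaw) Ry(pitch) Rx(roll)).
In Python, from plant import ctrl, eyes, telemetry gives the robot as it stands (ctrl), with the cameras (eyes) and the readings (telemetry).
- The arm moves only by the tool creep_tool, called after "Emit:" as name(argument=value, ...) on one line, values as JSON. Schema: {"type":"object","properties":{"moves":{"type":"array","items":{"type":"array","items":{"type":"number"},"minItems":5,"maxItems":5},"minItems":1,"maxItems":8},"only":{"type":"string"},"quiet":{"type":"boolean"},"lines":{"type":"string"}},"required":["moves"],"additionalProperties":false}. moves is a list of rows, 1 to 8 of them, each of 5 numbers: dx, dy, dz in parts of the range, where 1.0 means 0.75 m, then a turn about the tool's z in normalised numbers (1 is 90 degrees), then the finger opening in m; each row is the pose to reach, as a shift and turn from the pose commanded when the call began, along the tool's axes at that moment; what a row does not reach only later rows make up. A row lasts 1/8 s, in which the tool goes at most 0.0625 m and 10.7 degrees, less where a joint would pass 70% of its speed; a pose out of reach is approached as far as the arm can. The fingers move at their own pace and stop on an object; the grip force is fixed at half the most. Time passes only in rows, so rows that do not move let the fingers close. The tool returns the time, the measured TCP pose, the force, the opening and the grip force at its end. only (a regular expression) keeps the lines of the reply that match it, lines (a string "A,B") keeps lines A to B, and quiet returns only ok. No shift or turn number may pass 1 either way. Input that does not fit is refused with a message, and nothing moves.
- telemetry.get_obs(): the state, without advancing time (a new reading comes with each control period).
- eyes.snapshot(name): name is "side" or "top"; returns a dict with "frame" (480x640x3 uint8, red, green, blue), "z_map" (480x640 float32, m along the optical axis (not along the pixel's ray), 0 where there is no reading), "fovy" (degrees; the focal length in pixels is half the picture's height over the tangent of half this angle, whatever the lens; pixels are square), "cx", "cy" (the principal point, pixels), "k1" (the pictures are not rectified: a ray, as slopes to the right and down, at radius r is drawn at 1 + k1 r^2 times it, then the intrinsics apply), "R" (3x3) and "t" (3): a world point X has camera coordinates R X + t. Camera axes: x right, y down, z forward; pixel columns grow to the right and rows downward; lengths in m; the calibration is good to about 2 mm. A picture is of the moment at which its call begins.
- ctrl.close_job(): hands the job in; it is judged then, once.
The state is a dict: "clock": time; "joint_pos": joint angles; "qvel": joint speeds; "tau": joint torques, N m; "tool_pos": TCP position; "orientation": TCP orientation; "force": force on the tool from outside, world axes, zero at the start; "moment": the same for the moment, N m; "opening": finger opening in m; "gripper_force": force on a finger pad.
Only numpy, scipy, OpenCV 4.12 (cv2) and the standard library are available. Lean on these libraries where they do the work, as an engineer would, in place of code of your own. Each camera call takes 0.05 s, during which the arm holds its last target. There are 200 camera calls.

## Working session

There is one attempt and no reset: what is moved stays moved. The work goes in short steps, Python scripts to look and compute and a tool call to move; the robot and the scene stay as the last step left them, time stands still between calls to the robot, and variables do not carry over. Pictures are saved under pics/ and viewed, at most 10 in all, crops included, and the job is handed in when it is done.

```bash
ls; mkdir -p pics
```

Create h.py:
```python
import numpy as np, cv2
from plant import ctrl, eyes, telemetry
def pts(s):
    # world point map
    h,w=s["z_map"].shape; f=h/2/np.tan(np.radians(s["fovy"]/2))
    u,v=np.meshgrid(np.arange(w),np.arange(h))
    K=np.array([[f,0,s["cx"]],[0,f,s["cy"]],[0,0,1]])
    n=cv2.undistortPoints(np.stack([u,v],-1).reshape(-1,1,2).astype(float),K,np.array([s["k1"],0,0,0,0.])).reshape(h,w,2)
    z=s["z_map"][...,None]
    c=np.concatenate([n*z,z],-1)
    return (c-np.array(s["t"]))@np.array(s["R"])
```

Run:
```python
from h import *
for n in("top","side"):
    s=eyes.snapshot(n); cv2.imwrite(f"pics/{n}0.png",s["frame"][...,::-1]); np.save(f"pics/{n}0.npy",pts(s)); np.save(f"pics/{n}f.npy",s["frame"])
o=telemetry.get_obs(); print({k:o[k] for k in("clock","tool_pos","orientation","opening","force")})
```

```text
pics
plant.py
{'clock': 0.1, 'tool_pos': array([ 0.24003126, -0.63047703,  0.25074366]), 'orientation': array([ 1.79918307e+02, -5.78300415e-03, -1.59162764e+02]), 'opening': 0.08804644190906283, 'force': array([-0.24662091, -0.11884573, -0.07023837])}
```

View pics/top0.png

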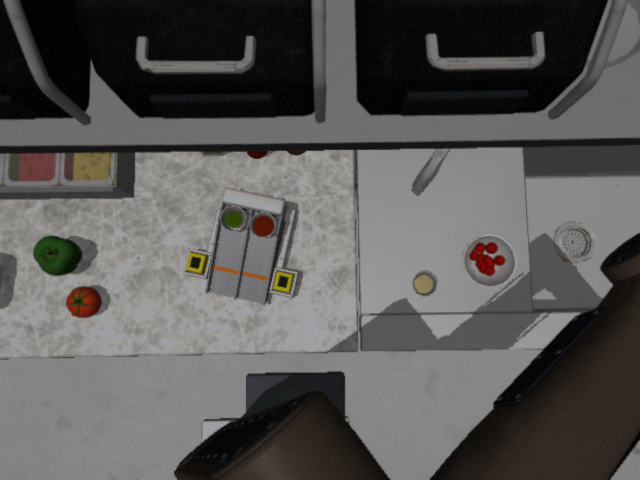

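View pics/side0.png

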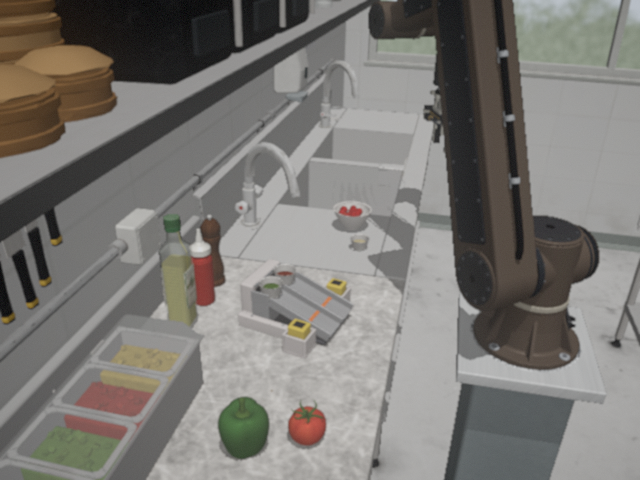

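The top view shows the red cup in the right lane at about (263,225) and the green cup in the left lane at (234,217). The yellow caps are at (197,263) and (284,282), and the orange stripes run from (213,268) to (268,278). The right plunger is the one to press.

Run:
```python
from h import *
P=np.load("pics/top0.npy");F=np.load("pics/topf.npy")
hsv=cv2.cvtColor(F,cv2.COLOR_RGB2HSV);H,S,V=[hsv[...,i].astype(int) for i in range(3)]
m=np.zeros(H.shape,bool);m[185:305,180:300]=1
yel=m&(H>22)&(H<35)&(S>150)&(V>100); org=m&(H>5)&(H<20)&(S>150)&(P[...,2]<.06)
c={}
for n,mk in(("yel",yel),("org",org)):
    k,l,st,ce=cv2.connectedComponentsWithStats(mk.astype(np.uint8))
    for i in range(1,k):
        if st[i,4]<15: continue
        q=P[l==i]; q=q[q[:,2]>0.02]
        r=cv2.minAreaRect(q[:,:2].astype(np.float32)*1000)
        print(n,ce[i].round(1),st[i,4],"med",np.median(q,0).round(4),"rect",np.round(r[0],1),np.round(r[1],1),round(r[2],1))
for (u,v) in((263,225),(234,217),(424,284),(490,260)): print(P[v,u].round(4))
# registration from side view caps
P=np.load("pics/side0.npy");F=np.load("pics/sidef.npy")
hsv=cv2.cvtColor(F,cv2.COLOR_RGB2HSV);H,S,V=[hsv[...,i].astype(int) for i in range(3)]
m=np.zeros(H.shape,bool);m[270:350,240:360]=1
for n,mk in(("yel",m&(H>22)&(H<35)&(S>150)),("org",m&(H>5)&(H<20)&(S>150))):
    k,l,st,ce=cv2.connectedComponentsWithStats(mk.astype(np.uint8))
    for i in range(1,k):
        if st[i,4]<15: continue
        q=P[l==i]; 
        if n=="yel": q=q[q[:,2]>np.percentile(q[:,2],90)-.004]
        r=cv2.minAreaRect(q[:,:2].astype(np.float32)*1000)
        print("side",n,ce[i].round(1),st[i,4],np.median(q,0).round(4),np.round(r[0],1),np.round(r[1],1),round(r[2],1))
```

```text
yel [195.4 262.6] 188 med [0.4875 0.1627 0.064 ] rect [439.5  31.1] [318.9  41.4] 69.5
yel [282.4 281.5] 202 med [ 0.4437 -0.0231  0.0643] rect [419.8 -64.1] [137.9  45.9] 58.5
org [225.2 269.4] 81 med [0.4751 0.1027 0.0419] rect [474.5 102.3] [56.7  6.6] 76.8
org [254.2 275.7] 83 med [0.4595 0.0398 0.0424] rect [459.7  39.6] [55.8  6.9] 77.4
[0.5629 0.0153 0.092 ]
[0.5802 0.0758 0.096 ]
[ 0.4376 -0.3334  0.0213]
[ 0.4846 -0.4691  0.0637]
```

Stripes give the dispenser yaw of about -13.3°, press_right at about (0.445, -0.0226) and stripe_right at about (0.4597, 0.0397). I'm aiming the TCP midway at (0.4524, 0.0086), with tool y along the dispenser's y.

The rows are not in the units I measure in: shifts go in shares of 0.75 m and turns go in shares of 90 degrees. I convert before sending: 0.522 m / 0.75 = 0.696, -0.426 m / 0.75 = -0.568, 34.1 degrees / 90 = 0.3789.

Emit:
creep_tool(moves=[[-0.0667, 0.08, 0, 0.0889, 0.046], [-0.1333, 0.16, 0, 0.1778, 0.046], [-0.2, 0.24, 0, 0.2667, 0.046], [-0.2667, 0.32, 0, 0.3789, 0.046], [-0.3333, 0.4, 0, 0.3789, 0.046], [-0.4, 0.48, 0, 0.3789, 0.046], [-0.48, 0.5867, 0, 0.3789, 0.046], [-0.568, 0.696, 0.0267, 0.3789, 0.046]])

```text
clock: 1.1
tool_pos: [0.3984, -0.1602, 0.2468]
orientation: [180.0, 0.1, 166.7]
force: [1.8, -0.3, 0.5]
opening: 0.0458
gripper_force: 0.0
```

Run:
```python
from h import *
o=telemetry.get_obs(); print(o["clock"],o["tool_pos"],o["orientation"],o["opening"],o["force"])
```

```text
1.1 [ 0.39841497 -0.16015226  0.24676651] [1.79980352e+02 7.33772219e-02 1.66745872e+02] 0.045796733559680704 [ 1.77008074 -0.30844394  0.46832446]
```

In the tool's units: 0.03 m / 0.75 = 0.04.

Emit:
creep_tool(moves=[[0, 0.04, 0, 0, 0.046], [0, 0.04, 0, 0, 0.046], [0, 0.04, 0, 0, 0.046]])

```text
clock: 1.48
tool_pos: [0.4048, -0.1329, 0.2463]
orientation: [-180.0, -0.0, 166.8]
force: [0.1, -0.3, 0.1]
opening: 0.0456
gripper_force: 0.0
```

In the tool's units: 0.1486 m / 0.75 = 0.1981, 0.126 m / 0.75 = 0.168.

Emit:
creep_tool(moves=[[-0.0067, 0.0667, 0, 0, 0.046], [-0.0133, 0.1333, 0.0267, 0, 0.046], [-0.0187, 0.1981, 0.08, 0, 0.046], [-0.0187, 0.1981, 0.1333, 0, 0.046], [-0.0187, 0.1981, 0.168, 0, 0.046], [-0.0187, 0.1981, 0.168, 0, 0.046], [-0.0187, 0.1981, 0.168, 0, 0.046]])

```text
clock: 2.35
tool_pos: [0.4534, 0.008, 0.1213]
orientation: [180.0, 0.0, 166.7]
force: [-0.2, 0.2, -0.1]
opening: 0.0462
gripper_force: 0.0
```

Run:
```python
from h import *
for n in("top","side"):
    s=eyes.snapshot(n); f=s["frame"][...,::-1]
    c=f[170:320,170:320] if n=="top" else f[230:380,220:370]
    cv2.imwrite(f"pics/{n}1.png",cv2.resize(c,None,fx=4,fy=4,interpolation=cv2.INTER_CUBIC))
o=telemetry.get_obs(); print(o["tool_pos"])
```

```text
[0.45355863 0.0083717  0.12171043]
```

View pics/side1.png

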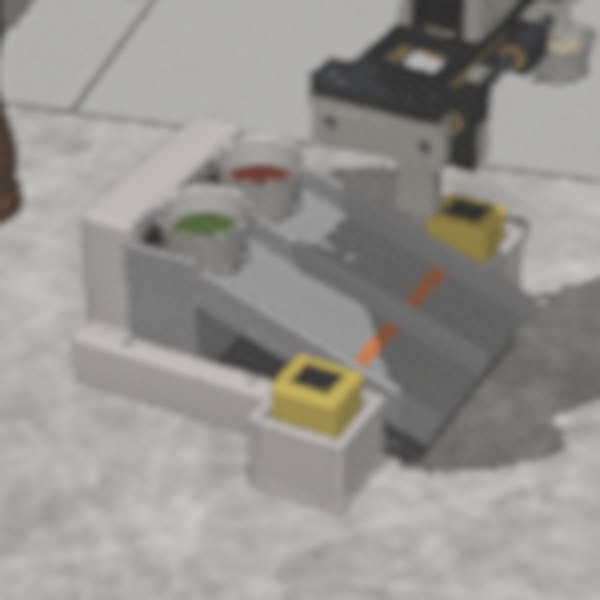

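View pics/top1.png

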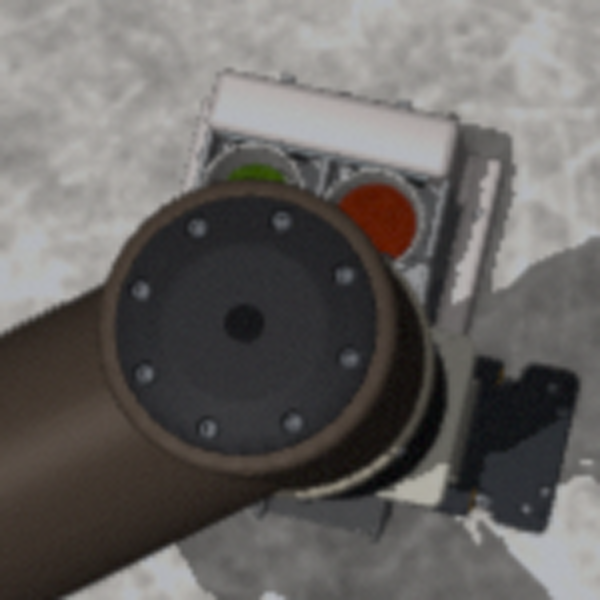

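The side view shows the gripper hovering above the right lane, with the finger's lower edge near crop (385,200). The top view is blocked by the wrist. I'll use side-view depth to locate the finger.

Run:
```python
from h import *
s=eyes.snapshot("side");P=pts(s)
O=np.array([0.4524,0.0086]);y=np.array([.2294,.9733]);x=np.array([.9733,-.2294])
d=P[...,:2]-O; X=d@x*1000;Y=d@y*1000;Z=P[...,2]*1000
np.set_printoptions(linewidth=200,suppress=True)
for v in range(248,290,4):
    print(v,[(int(u),int(X[v,u]),int(Y[v,u]),int(Z[v,u])) for u in range(290,346,6)])
```

```text
248 [(290, 242, -242, -3), (296, 226, -249, -2), (302, 30, 89, 206), (308, 19, 83, 206), (314, 7, 78, 206), (320, -2, 68, 204), (326, 0, 33, 186), (332, -24, 56, 204), (338, -3, -24, 160), (344, -29, 2, 180)]
252 [(290, 228, -216, 0), (296, 212, -223, 0), (302, 25, 98, 202), (308, 12, 97, 204), (314, 1, 90, 204), (320, -8, 82, 203), (326, -22, 81, 206), (332, -33, 76, 206), (338, -29, 34, 185), (344, 95, -295, -4)]
256 [(290, 216, -195, 0), (296, 205, -209, -4), (302, 28, 93, 189), (308, 13, 94, 193), (314, 0, 92, 196), (320, -15, 96, 202), (326, -28, 94, 204), (332, -37, 85, 202), (338, -36, 50, 185), (344, 83, -269, -2)]
260 [(290, 205, -174, 0), (296, 192, -185, -1), (302, 29, 90, 177), (308, 16, 87, 179), (314, 0, 93, 187), (320, -15, 95, 191), (326, -29, 97, 196), (332, -36, 81, 190), (338, -38, 54, 177), (344, 72, -243, 0)]
264 [(290, 196, -159, -2), (296, 182, -166, -2), (302, 31, 88, 166), (308, 17, 85, 168), (314, 1, 90, 175), (320, -12, 89, 178), (326, -25, 87, 181), (332, -35, 79, 179), (338, -5, -22, 119), (344, 67, -232, -5)]
268 [(290, 103, 10, 96), (296, 84, 15, 104), 
[... 468 characters left out ...]
 -129, 0), (320, 12, 35, 113), (326, -4, 40, 120), (332, 66, -151, 0), (338, 50, -154, 2), (344, 37, -165, 0)]
280 [(290, 83, 46, 88), (296, 85, 13, 70), (302, 74, 3, 67), (308, 59, 3, 72), (314, 98, -109, 0), (320, 8, 42, 107), (326, -4, 39, 109), (332, 13, -34, 64), (338, 1, -42, 64), (344, 28, -145, 0)]
284 [(290, 86, 41, 73), (296, 78, 27, 69), (302, 71, 10, 61), (308, 58, 4, 62), (314, 45, -2, 62), (320, 29, -1, 66), (326, -3, 36, 97), (332, 7, -21, 62), (338, -4, -29, 61), (344, -17, -36, 61)]
288 [(290, 72, 67, 81), (296, 72, 38, 65), (302, 63, 25, 61), (308, 52, 16, 59), (314, 42, 3, 54), (320, 25, 6, 61), (326, 12, 1, 62), (332, 4, -14, 56), (338, -11, -13, 61), (344, -19, -31, 53)]
```

Fingers sit as planned: finger back at Y≈+40 mm in the lane, with the other finger mirrored over the cap. Descending now to just above the cap, then pressing.

In the tool's units: 0.029 m / 0.75 = 0.0387, 0.015 m / 0.75 = 0.02.

Emit:
creep_tool(moves=[[0, 0, 0.02, 0, 0.046], [0, 0, 0.0387, 0, 0.046], [0, 0, 0.0387, 0, 0.046], [0, 0, 0.0387, 0, 0.046]])

```text
clock: 3.0
tool_pos: [0.4532, 0.0087, 0.0923]
orientation: [180.0, 0.1, 166.8]
force: [0.9, -0.7, -0.5]
opening: 0.0459
gripper_force: 0.0
```

Emit:
creep_tool(moves=[[0, 0, 0.004, 0, 0.046], [0, 0, 0.008, 0, 0.046], [0, 0, 0.012, 0, 0.046], [0, 0, 0.016, 0, 0.046], [0, 0, 0.0193, 0, 0.046], [0, 0, 0.0193, 0, 0.046], [0, 0, 0.0193, 0, 0.046]])

```text
clock: 3.88
tool_pos: [0.4535, 0.0088, 0.0786]
orientation: [180.0, 0.1, 166.8]
force: [-6.6, 2.4, 26.8]
opening: 0.0462
gripper_force: 13.6
```

Run:
```python
from h import *
s=eyes.snapshot("side");P=pts(s);f=s["frame"][...,::-1]
cv2.imwrite("pics/side2.png",cv2.resize(f[230:380,220:370],None,fx=4,fy=4,interpolation=cv2.INTER_CUBIC))
```

```text
(no output)
```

View pics/side2.png

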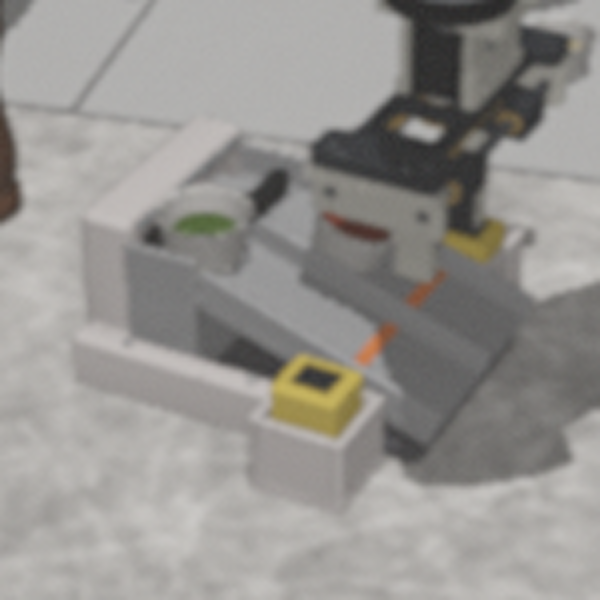

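The red cup has left its pocket and rests against the finger at about (355,235) in the crop. The plunger is down and the green cup is still in its pocket. I'll hold briefly and check that it's still.

Emit:
creep_tool(moves=[[0, 0, 0, 0, 0.046], [0, 0, 0, 0, 0.046], [0, 0, 0, 0, 0.046], [0, 0, 0, 0, 0.046]])

```text
clock: 4.42
tool_pos: [0.4534, 0.0088, 0.0786]
orientation: [180.0, 0.1, 166.8]
force: [-6.7, 2.9, 26.1]
opening: 0.046
gripper_force: 13.5
```

Run:
```python
from h import *
def red():
    s=eyes.snapshot("side");P=pts(s);h=cv2.cvtColor(s["frame"],cv2.COLOR_RGB2HSV).astype(int)
    m=np.zeros(P.shape[:2],bool);m[270:300,285:330]=1
    m&=((h[...,0]<5)|(h[...,0]>172))&(h[...,1]>100); return np.argwhere(m).mean(0),np.median(P[m],0).round(4)
print(red())
for i in range(10): eyes.snapshot("top")
print(red()); o=telemetry.get_obs(); print(o["tool_pos"],o["force"],o["clock"])
```

```text
(array([nan, nan]), array([nan, nan, nan]))
(array([288., 314.]), array([0.4901, 0.0234, 0.0685]))
[0.45343913 0.00877608 0.07857017] [-6.36751058  2.96575971 26.34819078] 5.025<stdin>:5: RuntimeWarning: Mean of empty slice.
  ret = um.true_divide(
  return _methods._mean(a, axis=axis, dtype=dtype,
```

Run:
```python
from h import *
a=eyes.snapshot("side")["frame"]
for i in range(10): eyes.snapshot("top")
b=eyes.snapshot("side")["frame"]
c=slice(230,380),slice(220,370)
g=lambda f:cv2.GaussianBlur(f[c],(5,5),0).astype(float)
print("maxdiff",np.abs(g(a)-g(b)).max())
cv2.imwrite("pics/side3.png",cv2.resize(b[c][...,::-1],None,fx=4,fy=4,interpolation=cv2.INTER_CUBIC))
```

```text
maxdiff 2.0
```

View pics/side3.png

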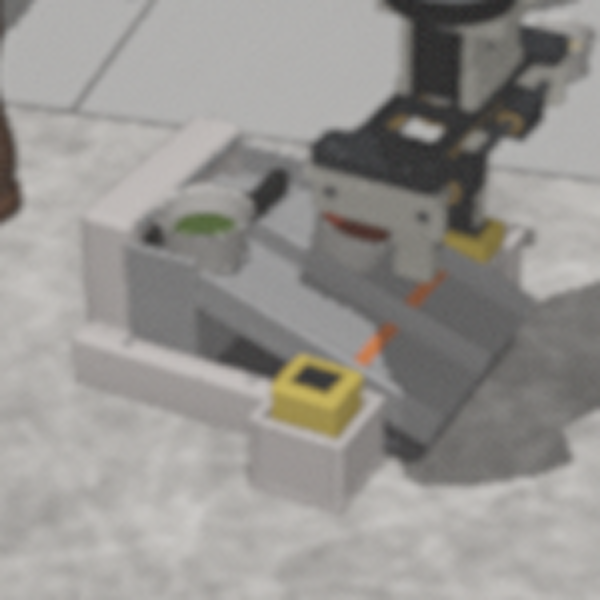

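The view is unchanged, with the cup still against the finger at (355,235), and 26 N with the tip at z = 0.0536 means the plunger is bottomed. Handing in.

```bash
python3 -c "
from plant import ctrl, eyes, telemetry
print(ctrl.close_job())"
```

```text
the job is handed in; nothing more can be done
None
```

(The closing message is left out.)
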